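# Hang the last mug on the turning mug stand

## Robot

A 7-joint arm with a two-finger parallel gripper is mounted at the origin on the work surface. World frame = base frame: x ahead of the robot, y to its left, z up, the work surface at z = 0. Lengths are in mm, angles in rad, forces in N, time in s.
With the tool pointing down it reaches from about 425 to 800 mm from the base axis. Payload 8.3 kg.
Tool frame: the origin (TCP) lies midway between the tips of the shut fingers; the grasp point (between the pads) lies 19 mm behind it; z points along the fingers, y is the line along which they close (so a half turn about z gives the same grasp; the last joint's range is limited). The gripper opens to 85 mm and grips with 20 to 120 N. Pads are 22 mm wide; open, the fingers measure 114 mm over their backs; the gripper's body (76 mm by 85 mm) begins 54 mm behind the grasp point. The pads swing forward as they close: fully open they stand 13 mm farther back than shut.
Start: joints at [1.104, 0.383, 0.016, 1.37, -0.006, 1.388, -0.046], TCP at [245.606, -574.7, 231.279] pointing down, gripper open.
Joint ranges: [-2.95, 2.95], [-0.25, 2.06], [-1.52, 1.56], [0.18, 2.33], [-1.44, 4.58], [0.02, 2.06], [-3.01, 3.01]. Speed limits (rad/s): [2.39, 2.39, 3.01, 3.01, 3.14, 3.14, 3.14].

## Interface

Orientations are given as a rotation vector (axis times angle).
In Python, from bench import readout, viewer, bot gives the robot as it stands. The module is installed in compiled form; this text tells all that it offers.
- The arm moves only by the tool play_rows, never from a script. Its argument "deltas" is a list of rows, each a list of 6 numbers: the shift along the world's x, y, z each as a share of 0.06 m, from -1 to 1, then the turn, a rotation vector about the world's x, y, z each as a share of pi rad, from -1 to 1. In form: [[dx, dy, dz, rx, ry, rz], ...]. A call has 1 to 8 rows; each row shifts and turns the commanded pose from where the row before left it; what a row does not reach is not made up. A row lasts 1/8 s, in which the tool goes at most 62.5 mm and 10.7 degrees, less where a joint would pass 70% of its speed; a pose out of reach is approached as far as the arm can. A call with a number of a shift or a turn outside -1 to 1 is refused whole. A call with a gripper value outside its range is refused whole. "grip" is the opening, from -1 (shut) to 1 (fully open), so that 0 is half open, set as the call begins (left out, the last holds). The fingers move at their own pace and stop on an object; "grip_force" is the grip in N (left out, the last holds). Time passes only in rows, so rows that do not move let the fingers close. It gives the time, the measured TCP pose, the force, the opening and the grip force at its end, in the units of the state.
- readout.observe(): the state, without advancing time (a new reading comes with each control period).
- viewer.camera(name): name is "scene" or "top" or "wrist"; returns a dict with "frame" (384x512x3 uint8, red, green, blue), "depth" (384x512 float32, mm along the optical axis (not along the pixel's ray), 0 where there is no reading), "fov_y" (degrees; the focal length in pixels is half the picture's height over the tangent of half this angle, whatever the lens; pixels are square), "cx", "cy" (the principal point, pixels), "rvec" (rotation vector, rad) and "tvec" (3), from world to camera coordinates, as OpenCV has them. Camera axes: x right, y down, z forward; pixel columns grow to the right and rows downward; lengths in mm; the calibration is good to about 2 mm. A picture is of the moment at which its call begins.
- bot.close_job(): hands the job in; it is judged then, once.
The state is a dict: "clock": time; "joints": joint angles; "qvel": joint speeds; "tau": joint torques, N m; "eef_pos": TCP position; "eef_rot": TCP orientation; "force": force on the tool from outside, world axes, zero at the start; "moment": the same for the moment, N m; "width": opening from 0.0 (shut) to 1.0 (fully open); "grip_force": force on a finger pad.
Only numpy, scipy, OpenCV 4.12 (cv2) and the standard library are available. Lean on these libraries where they do the work, as an engineer would, in place of code of your own. Each camera call takes 0.05 s, during which the arm holds its last target. There are 200 camera calls.

## Task

One hook of the turning mug stand is empty. Turn the stand until that hook faces the front (the robot's side of the counter), then hang the mug that stands on the counter on it by its handle and let it go, so that it hangs there freely. Leave the soap pump, the pepper mill and the butter dish where they are.

Things in the scene. Friction and masses are not known exactly. Their poses are not given: they have to be found in the camera images.
- stand: Foot of the mug stand, fixed to the counter: a wooden disc 160 mm across and 14 mm thick with a bearing on it up to z 22 mm. Origin: centre of the underside, on the upright turning axis. Its axes stay parallel to the world's; its front is -x.
- carousel: Turning part, dark steel: 14 mm column, wooden knob (28 mm, top at 235 mm), three 7 mm wire hooks 120 deg apart. Turns both ways, no stops, stays put (0.1 N m friction). Origin on the axis, 22 mm up. Its -x is the empty hook; the others carry mugs. A hook leaves the column 12 mm above its seat, dips to the seat 78 mm out, ends in an upturned tip. Push hooks, knob or hung mugs to turn it.
- hook_seat (a point): Centre of the wire at the lowest point of the empty hook, 78 mm from the turning axis and 190 mm above the counter: where a handle comes to rest.
- hook_tip (a point): End of the upturned tip of the empty hook, 97 mm from the turning axis, 210 mm above the counter. It turns with the carousel and shows which way the empty hook faces.
- mug: Loose mug, white, 76 mm across, 86 tall, wall 4.5, 0.2-0.4 kg, upright on the counter. Origin: centre of underside; z up, handle at +y: 9 mm bar in the y-z plane, out to y 74.5; its opening, y 38-65, z 23-63, is open along x. The rim can be pinched from above across from the handle. Let go on a hook, it swings down, handle on top, axis about level, and swings a while, less if tipped first.
- handle_eye (a point): Middle of the opening of the loose mug's handle, at y 52, z 43.5 mm in the mug's frame.
- hung_mug_a: One of the two equal mugs already on the stand, hanging handle up with its axis level, lowest point about 85 mm above the counter. It swings on its hook and cannot be taken off. Origin: where the inside of its handle lies on the hook.
- hung_mug_b: The other mug already on the stand, likewise.
- soap_pump: Bystander: amber soap bottle with black pump, 62 mm across, 183 mm tall. Origin: centre of the underside.
- pepper_mill: Bystander: turned dark wooden pepper mill, 54 mm across, 147 mm tall. Origin: centre of the underside.
- butter_dish: Bystander: white covered butter dish, 100 x 175 x 76 mm. Origin: centre of the underside.
Mind the look-alikes: they are no part of the job. Leave any blue or brown look-alike of the mug alone.

How it is judged:
By the outcome, as a careful person would: the job done as asked, in the order asked, and still so for the second after the job is handed in, with the robot touching nothing.
It also fails if it takes over 72 s, if anything falls off the work surface, if the arm or the gripper's body presses on something with over 40 N, if the wrist force passes 120 N, or if a joint passes its speed limit or range.

## Working session

There is one attempt and no reset: what is moved stays moved. The work goes in short steps, Python scripts to look and compute and a tool call to move; the robot and the scene stay as the last step left them, time stands still between calls to the robot, and variables do not carry over. Pictures are saved under pics/ and viewed, at most 10 in all, crops included, and the job is handed in when it is done.

Besides the shell and the picture viewer there is one more tool, called after ">>>" by a JSON object that holds its "name" and its "arguments", one argument or row to a line. play_rows: Moves the arm, as the interface text tells. Shift numbers are shares of 0.06 m and turn numbers shares of pi rad, none past 1 either way. Its arguments: {"type":"object","properties":{"deltas":{"type":"array"},"grip":{"type":"number"},"grip_force":{"type":"number"}},"required":["deltas"]}

```bash
mkdir -p pics; cat > h.py <<'E'
import numpy as np, cv2
from bench import readout, viewer, bot
def cam(n):
    c=viewer.camera(n); f=192/np.tan(np.radians(c['fov_y'])/2)
    R=cv2.Rodrigues(np.array(c['rvec'],float))[0]; t=np.array(c['tvec'],float).reshape(3)
    d=c['depth']; v,u=np.mgrid[:384,:512]
    P=np.stack([(u-c['cx'])/f*d,(v-c['cy'])/f*d,d],-1)
    W=(P-t)@R; W[d==0]=np.nan
    return c['frame'],W,(R,t,f,c)
def save(fr,name,s=1.5):
    cv2.imwrite('pics/'+name,cv2.resize(fr[:,:,::-1],None,fx=s,fy=s,interpolation=cv2.INTER_CUBIC))
E
python3 - <<'E'
from h import *
a,W,_=cam('scene'); b,V,_=cam('top')
np.savez('s0.npz',a=a,W=W,b=b,V=V)
cv2.imwrite('pics/a.png',cv2.resize(a[:,:,::-1],(768,576)))
cv2.imwrite('pics/b.png',cv2.resize(b[:,:,::-1],(768,576)))
print(readout.observe())
E
```

```text
{'clock': 0.1, 'joints': array([ 1.10408237,  0.3841936 ,  0.01641247,  1.37106732, -0.00630154,
        1.38821767, -0.04649759]), 'qvel': array([ 0.00041743, -0.00185078,  0.00244778, -0.00380954,  0.00161323,
       -0.00085359,  0.0001184 ]), 'tau': array([ 2.61543275e-03, -6.29131150e+01,  8.47215112e-01, -3.72759104e+01,
        1.66799332e-02,  1.03158929e-02,  1.02797463e-05]), 'eef_pos': array([ 245.41036147, -574.29338951,  230.34626977]), 'eef_rot': array([-3.07601086e+00, -6.29696779e-01,  6.42583374e-04]), 'force': array([ 0.01368952,  0.54677782, -0.50983926]), 'moment': array([ 0.01585118,  0.02574967, -0.02992889]), 'grip_force': 0.0, 'width': 0.9998985160178602}
```

View pics/a.png

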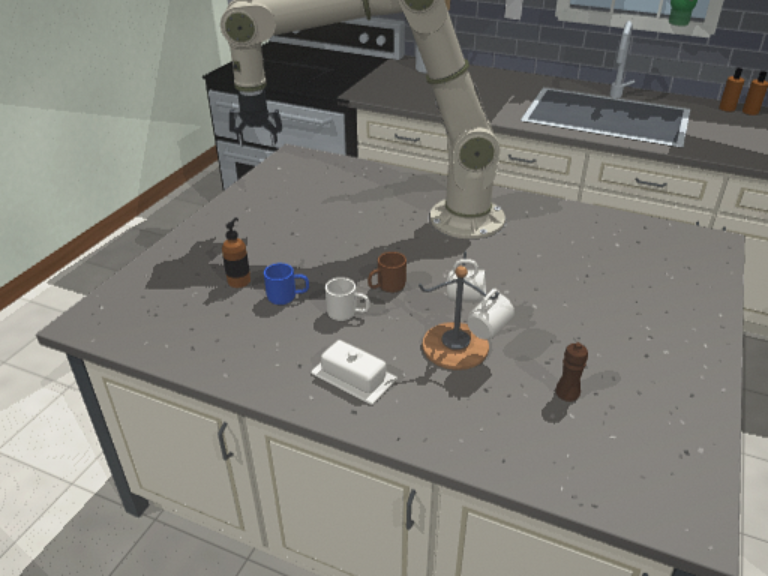

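View pics/b.png

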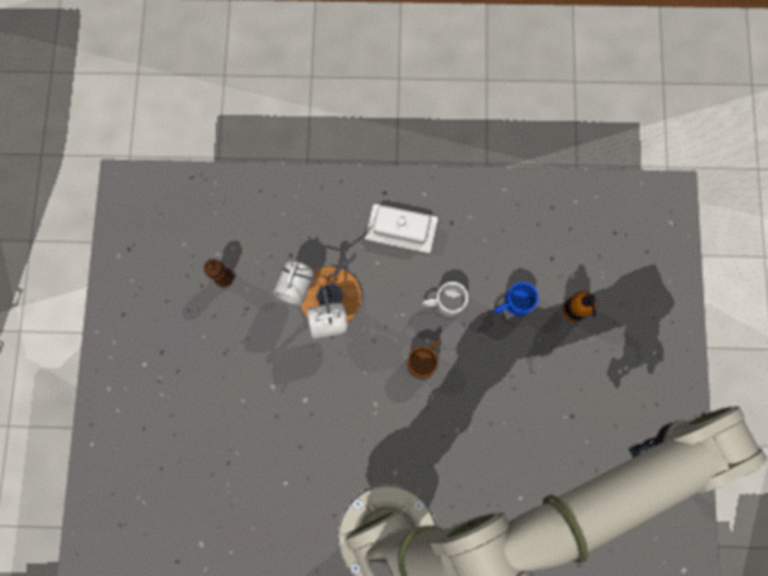

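The scene view shows the stand at (457,340) with two mugs toward the robot and the empty hook pointing to about (422,290). The white mug is at (341,298), with its handle at the right. In the top view the stand is at (330,293), the white mug at (452,298) with its handle to the left (+y), and the brown mug at (423,362).

```bash
python3 - <<'E'
from h import *
z=np.load('s0.npz'); 
for n,im,W in(('scene',z['a'],z['W']),('top',z['b'],z['V'])):
    def at(u,v,r=2):
        u,v=int(u/1.5),int(v/1.5); return np.nanmedian(W[v-r:v+r+1,u-r:u+r+1].reshape(-1,3),0).round()
    pts=dict(scene=dict(mug=(341,290),handle=(364,302),knob=(461,271),pump=(235,250),brown=(391,265),blue=(280,275),mill=(574,350),butter=(352,356),hooktip=(422,290)),
      top=dict(mug=(452,298),handle=(429,302),brown=(423,362),blue=(521,298),pump=(588,298),mill=(213,270),butter=(402,222),ma=(294,280),mb=(327,322)))[n]
    for k,p in pts.items(): print(n,k,at(*p,r=1))
    hsv=cv2.cvtColor(im,cv2.COLOR_RGB2HSV)
    # mug loose: white points z 10-95
    w=(hsv[...,1]<50)&(hsv[...,2]>130)&(W[...,2]>15)&(W[...,2]<95)
    nl,l,st,c=cv2.connectedComponentsWithStats(w.astype(np.uint8))
    for i in range(1,nl):
        if st[i,4]>60:
            q=W[l==i]; print(n,'white',c[i]*1.5,st[i,4],q.min(0).round(),q.max(0).round(),q.mean(0).round())
            if n=='top':
                r=q[q[:,2]>80]
                if len(r)>10: print('rim',r.min(0),r.max(0))
    s=(W[...,2]>150)&(W[...,2]<245)&(W[...,0]>350)&(W[...,0]<900)&(W[...,1]>-100)&(W[...,1]<350)
    nl,l,st,c=cv2.connectedComponentsWithStats(s.astype(np.uint8))
    for i in range(1,nl):
        if st[i,4]>3:
            q=W[l==i]; print(n,'high',c[i]*1.5,st[i,4],q.min(0).round(),q.max(0).round(), q[q[:,2].argmax()].round(), q[q[:,0].argmax()].round(),q[q[:,1].argmin()].round(),q[q[:,1].argmax()].round())
    o=(hsv[...,0]<20)&(hsv[...,1]>120)&(W[...,2]>5)&(W[...,2]<20)&(W[...,1]>-50)
    q=W[o]; print(n,'disc',len(q),np.percentile(q,[2,98],axis=0).round())
E
```

```text
scene mug [ 550. -161.   51.]
scene handle [ 513. -116.   -1.]
scene knob [595. 163. 232.]
scene pump [ 586. -446.  121.]
scene brown [390. -93.  49.]
scene blue [ 553. -340.   48.]
scene mill [642. 435. 135.]
scene butter [782. -17.  71.]
scene hooktip [648.  95. 196.]
scene white [104.53170339  58.43632456] 1861 [-1504. -2007.    15.] [   12. -1873.    95.] [ -639. -1960.    55.]
scene white [467.71374046 222.29770992] 131 [ 12. -35.  15.] [107.  76.  40.] [66. 23. 24.]
scene white [342.10669456 297.69351464] 478 [ 539. -185.   15.] [623. -72.  89.] [ 586. -137.   56.]
scene white [352.33738938 365.03595133] 904 [729. -89.  15.] [827.  57.  78.] [789. -11.  51.]
scene high [475.08801498 290.62921348] 801 [475.  88. 150.] [658. 282. 235.] [591. 169. 235.] [658.  91. 213.] [650.  88. 211.] [575. 282. 155.]
scene disc 358 [[-1254.    89.     8.]
 [  660.   815.    18.]]
top mug [ 593. -151.    5.]
top handle [572. -90.  71.]
top brown [425. -80.   8.]
top blue [ 596. -327.    9.]
top pump [ 572. -458.  180.]
top mill [622. 436. 137.]
top butter [771. -19.  74.]
top ma [599. 235. 167.]
top mb [500. 152. 168.]
top white [401.69919786 224.20588235] 748 [ 724. -108.   15.] [834.  63.  87.] [770. -18.  56.]
top white [447.78676471 297.92647059] 204 [ 543. -182.   16.] [617. -76.  94.] [ 580. -137.   66.]
rim [ 544.56562294 -182.12041312   80.27577533] [617.19147841 -89.72108316  93.64528411]
top white [359.93571429 502.8       ] 70 [53. 42. 15.] [107.  89.  28.] [78. 67. 19.]
top high [313.38745981 295.77491961] 933 [469.  88. 150.] [653. 282. 242.] [592. 156. 242.] [653.  88. 215.] [653.  88. 215.] [575. 282. 153.]
top disc 447 [[531.  85.   7.]
 [660. 228.  20.]]
```

>>> {"name": "play_rows", "arguments": {
  "deltas": [
    [0.43,0.72,0.2,0,0,-0.01],
    [0.43,0.73,0.1,0,0,-0.01],
    [0.43,0.73,0.1,0,0,-0.01],
    [0.44,0.73,0.1,0,0,-0.01],
    [0.44,0.73,0,0,0,-0.01],
    [0.44,0.73,0,0,0,-0.01],
    [0.44,0.73,0,0,0,-0.01],
    [0.44,0.73,0,0,0,-0.01]
  ],
  "grip": -1
}}

```text
clock: 1.1
eef_pos: [455.4, -223.3, 261.0]
eef_rot: [-3.132, -0.237, 0.001]
force: [0.2, -0.4, -0.0]
width: 0.0
grip_force: 0.0
```

>>> {"name": "play_rows", "arguments": {
  "deltas": [
    [0.44,0.73,0,0,0,0],
    [0.44,0.73,0,0,0,0],
    [0.44,0.73,0,0,0,0],
    [0.44,0.73,0,0,0,0],
    [0.44,0.73,0,0,0,0],
    [0.44,0.73,0,0,0,0],
    [0,0,0,0,0,0]
  ]
}}

```text
clock: 1.98
eef_pos: [613.6, 43.6, 259.9]
eef_rot: [-3.128, -0.251, 0.003]
force: [-0.7, -0.9, -0.2]
width: 0.001
grip_force: 0.0
```

>>> {"name": "play_rows", "arguments": {
  "deltas": [
    [0.43,0.72,0,0,0,0],
    [0.43,0.72,0,0,0,0],
    [0,0,-0.65,0,0,0],
    [0,0,-0.65,0,0,0],
    [0,0,0,0,0,0]
  ]
}}

```text
clock: 2.6
eef_pos: [662.9, 122.6, 179.2]
eef_rot: [3.131, 0.238, -0.012]
force: [0.4, -0.6, 0.2]
width: -0.0
grip_force: 0.0
```

```bash
python3 - <<'E'
from h import *
th=np.radians(np.arange(-35,-191,-12)); 
C=np.array([593,159])
for d in (18,):
  p=C+68*np.c_[np.cos(th),np.sin(th)]+d*np.c_[-np.sin(th),np.cos(th)]
  print(p.round()); print((np.diff(p,axis=0)/60).round(2).tolist())
E
```

```text
[[659. 135.]
 [653. 122.]
 [643. 110.]
 [632. 101.]
 [619.  94.]
 [605.  90.]
 [590.  89.]
 [576.  91.]
 [562.  96.]
 [550. 104.]
 [539. 114.]
 [531. 126.]
 [525. 140.]]
[[-0.11, -0.22], [-0.15, -0.19], [-0.19, -0.16], [-0.22, -0.11], [-0.24, -0.07], [-0.24, -0.02], [-0.24, 0.03], [-0.23, 0.08], [-0.21, 0.13], [-0.18, 0.17], [-0.14, 0.2], [-0.09, 0.23]]
```

>>> {"name": "play_rows", "arguments": {
  "deltas": [
    [-0.16,-0.01,0,0,0,0],
    [-0.07,-0.1,0,0,0,0],
    [-0.08,-0.09,0,0,0,0],
    [-0.09,-0.08,0,0,0,0],
    [-0.1,-0.08,0,0,0,0],
    [-0.11,-0.06,0,0,0,0],
    [-0.11,-0.05,0,0,0,0],
    [-0.12,-0.04,0,0,0,0]
  ]
}}

```text
clock: 3.6
eef_pos: [614.2, 93.4, 183.2]
eef_rot: [3.132, 0.239, 0.0]
force: [1.0, 0.9, 1.3]
width: -0.001
grip_force: 0.7
```

>>> {"name": "play_rows", "arguments": {
  "deltas": [
    [-0.12,-0.03,0,0,0,0],
    [-0.12,-0.01,0,0,0,0],
    [-0.12,-0.01,0,0,0,0],
    [-0.12,0.01,0,0,0,0],
    [-0.12,0.02,0,0,0,0],
    [-0.12,0.03,0,0,0,0],
    [-0.11,0.05,0,0,0,0],
    [-0.11,0.06,0,0,0,0]
  ]
}}

```text
clock: 4.6
eef_pos: [557.8, 100.8, 183.3]
eef_rot: [3.132, 0.239, 0.0]
force: [1.8, -0.4, 0.7]
width: -0.002
grip_force: 0.8
```

>>> {"name": "play_rows", "arguments": {
  "deltas": [
    [-0.1,0.07,0,0,0,0],
    [-0.09,0.08,0,0,0,0],
    [-0.09,0.09,0,0,0,0],
    [0,0,0,0,0,0]
  ]
}}

```text
clock: 5.1
eef_pos: [540.6, 116.2, 183.3]
eef_rot: [-3.132, -0.241, 0.001]
force: [0.1, -0.8, -0.2]
width: -0.0
grip_force: 0.0
```

```bash
python3 - <<'E'
from h import *
a,W,_=cam('scene'); b,V,_=cam('top')
cv2.imwrite('pics/c.png',cv2.resize(a[130:270,200:420,::-1],(792,504)))
for W in (W,V):
    s=(W[...,2]>185)&(W[...,2]<216)&(np.hypot(W[...,0]-593,W[...,1]-159)<110)&(np.hypot(W[...,0]-593,W[...,1]-159)>82)
    print(W[s].round()[:40].tolist())
E
```

```text
[[514.0, 125.0, 190.0], [581.0, 241.0, 201.0], [590.0, 256.0, 212.0], [591.0, 260.0, 213.0], [590.0, 244.0, 204.0], [579.0, 245.0, 196.0], [589.0, 257.0, 207.0], [592.0, 261.0, 210.0], [596.0, 242.0, 203.0], [592.0, 244.0, 201.0], [573.0, 244.0, 188.0], [587.0, 250.0, 199.0], [591.0, 254.0, 203.0], [588.0, 257.0, 202.0], [590.0, 260.0, 204.0], [671.0, 110.0, 211.0], [674.0, 114.0, 214.0], [603.0, 241.0, 203.0], [601.0, 244.0, 203.0], [586.0, 244.0, 193.0], [589.0, 248.0, 196.0], [588.0, 251.0, 196.0], [588.0, 254.0, 197.0], [588.0, 257.0, 198.0], [670.0, 113.0, 208.0], [666.0, 115.0, 205.0], [605.0, 241.0, 201.0], [602.0, 244.0, 200.0], [588.0, 244.0, 190.0], [589.0, 248.0, 192.0], [591.0, 252.0, 195.0], [671.0, 113.0, 204.0], [667.0, 115.0, 202.0], [612.0, 240.0, 202.0], [610.0, 243.0, 201.0], [671.0, 117.0, 201.0], [667.0, 119.0, 199.0], [617.0, 238.0, 201.0], [608.0, 243.0, 195.0], [666.0, 119.0, 194.0]]
[[617.0, 242.0, 198.0], [619.0, 239.0, 192.0], [613.0, 241.0, 199.0], [608.0, 240.0, 206.0], [605.0, 240.0, 205.0], [603.0, 241.0, 197.0], [598.0, 243.0, 206.0], [596.0, 245.0, 195.0], [589.0, 255.0, 213.0], [591.0, 254.0, 203.0], [591.0, 250.0, 201.0], [592.0, 244.0, 198.0], [586.0, 259.0, 212.0], [585.0, 255.0, 213.0], [588.0, 254.0, 201.0], [589.0, 251.0, 193.0], [588.0, 247.0, 201.0], [588.0, 243.0, 202.0], [584.0, 250.0, 200.0], [584.0, 246.0, 205.0], [584.0, 242.0, 205.0], [581.0, 243.0, 201.0], [578.0, 243.0, 198.0], [572.0, 241.0, 209.0], [575.0, 240.0, 194.0], [573.0, 245.0, 185.0], [572.0, 240.0, 190.0], [569.0, 240.0, 189.0], [566.0, 241.0, 186.0], [566.0, 237.0, 189.0]]
```

View pics/c.png

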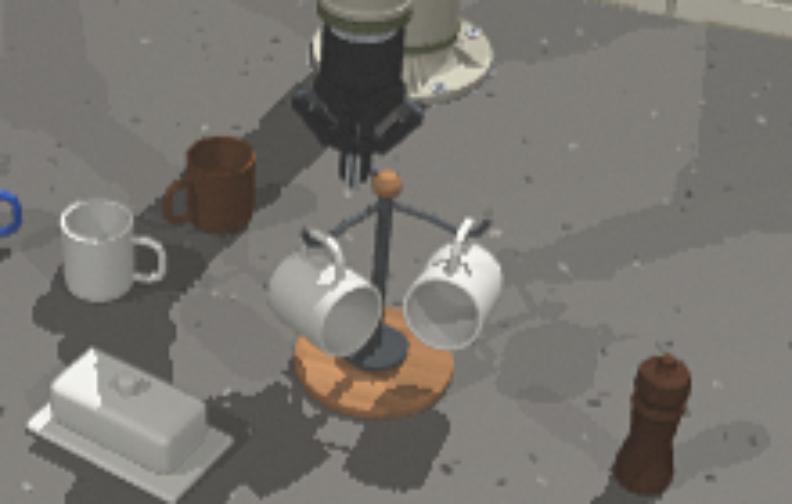

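The crop shows the gripper at (355,160) and the two hung mugs at (325,300) and (455,290) on the far side. Hook tips at about 91° and -30° put the empty hook at -149°, so about 30° is left to turn.

>>> {"name": "play_rows", "arguments": {
  "deltas": [
    [-0.07,0.1,0,0,0,0],
    [-0.06,0.1,0,0,0,0],
    [-0.05,0.11,0,0,0,0],
    [-0.04,0.11,0,0,0,0],
    [-0.02,0.11,0,0,0,0],
    [0,0,0,0,0,0]
  ]
}}

```text
clock: 5.95
eef_pos: [526.5, 148.3, 183.2]
eef_rot: [-3.132, -0.242, 0.001]
force: [0.2, -0.4, -0.4]
width: -0.001
grip_force: 0.0
```

>>> {"name": "play_rows", "arguments": {
  "deltas": [
    [-0.1,-0.3,0,0,0,0],
    [-0.3,-0.7,0.3,0,0,0],
    [0,-0.8,0.7,0,0,0],
    [0,-0.9,0.4,0,0,0],
    [0,-0.9,0,0,0,0],
    [0.3,-0.7,0,0,0,0],
    [0,0,0,0,0,0]
  ],
  "grip": 0
}}

```text
clock: 6.82
eef_pos: [520.1, -115.7, 265.8]
eef_rot: [3.133, 0.226, -0.002]
force: [0.3, 0.2, -0.2]
width: 0.502
grip_force: 0.0
```

```bash
python3 - <<'E'
from h import *
a,W,_=cam('scene'); b,V,_=cam('top'); c,U,_=cam('wrist')
np.savez('s1.npz',a=a,W=W,b=b,V=V,c=c,U=U)
save(c,'d.png')
for W in (W,V):
    r=np.hypot(W[...,0]-593,W[...,1]-159)
    s=(W[...,2]>198)&(W[...,2]<218)&(r<110)&(r>86)
    q=W[s]; print(np.c_[q,np.degrees(np.arctan2(q[:,1]-159,q[:,0]-593))].round().tolist())
E
```

```text
[[486.0, 169.0, 210.0, 174.0], [492.0, 168.0, 209.0, 175.0], [490.0, 171.0, 209.0, 174.0], [494.0, 169.0, 207.0, 174.0], [491.0, 171.0, 205.0, 173.0], [497.0, 170.0, 205.0, 174.0], [498.0, 174.0, 206.0, 171.0], [496.0, 166.0, 199.0, 176.0], [498.0, 170.0, 201.0, 173.0], [501.0, 171.0, 199.0, 172.0], [626.0, 71.0, 210.0, -70.0], [626.0, 75.0, 211.0, -69.0], [630.0, 73.0, 209.0, -67.0], [630.0, 76.0, 210.0, -66.0], [631.0, 77.0, 206.0, -65.0], [625.0, 78.0, 203.0, -68.0], [628.0, 76.0, 201.0, -67.0], [626.0, 79.0, 200.0, -67.0], [644.0, 239.0, 212.0, 57.0], [638.0, 241.0, 208.0, 61.0], [640.0, 244.0, 211.0, 61.0], [642.0, 239.0, 206.0, 58.0], [648.0, 243.0, 212.0, 57.0], [640.0, 232.0, 199.0, 57.0], [640.0, 236.0, 200.0, 58.0], [645.0, 240.0, 205.0, 57.0], [644.0, 243.0, 205.0, 59.0]]
[[646.0, 241.0, 212.0, 57.0], [644.0, 245.0, 207.0, 60.0], [642.0, 237.0, 216.0, 58.0], [639.0, 241.0, 212.0, 61.0], [641.0, 239.0, 203.0, 59.0], [642.0, 235.0, 202.0, 57.0], [637.0, 238.0, 207.0, 61.0], [637.0, 234.0, 207.0, 60.0], [632.0, 73.0, 212.0, -65.0], [629.0, 73.0, 211.0, -67.0], [626.0, 76.0, 211.0, -68.0], [626.0, 73.0, 211.0, -69.0], [505.0, 166.0, 202.0, 175.0], [497.0, 168.0, 209.0, 174.0], [493.0, 171.0, 215.0, 173.0], [493.0, 167.0, 217.0, 175.0], [495.0, 166.0, 202.0, 176.0], [490.0, 171.0, 212.0, 173.0], [491.0, 168.0, 206.0, 175.0]]
```

View pics/d.png

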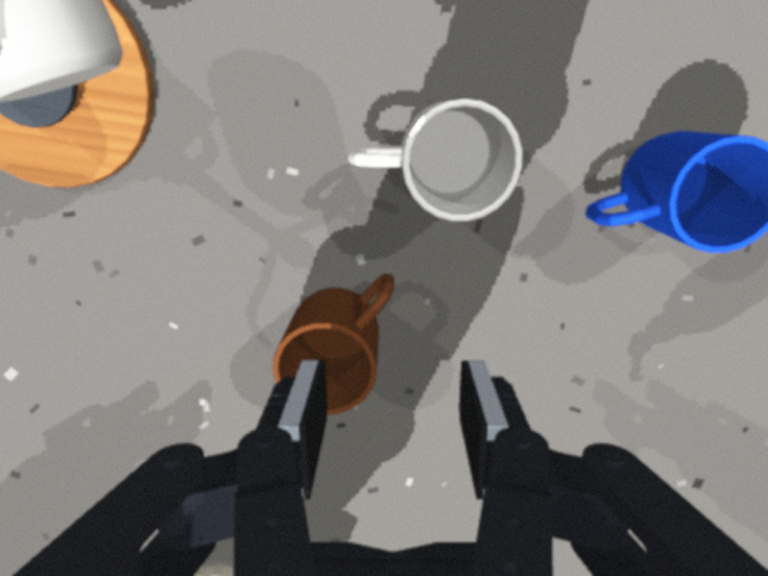

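The wrist view shows the white mug's rim centred at (463,160) with its handle at (376,158). The brown mug is at (330,350). The hook now points to about 175°, which is close to front.

```bash
python3 - <<'E'
from h import *
z=np.load('s1.npz'); c,U=z['c'],z['U']
hsv=cv2.cvtColor(c,cv2.COLOR_RGB2HSV)
m=(hsv[...,1]<60)&(U[...,2]>30)&(U[...,0]>480)&(U[...,0]<680)&(U[...,1]>-230)&(U[...,1]<-40)
q=U[m]; r=q[q[:,2]>80]
(cx,cy),rad=cv2.minEnclosingCircle(r[np.hypot(r[:,0]-581,r[:,1]+144)<45][:,:2].astype(np.float32)); print(cx,cy,rad,r[:,2].max(),np.median(r[:,2]))
h=q[(np.hypot(q[:,0]-cx,q[:,1]-cy)>46)]; print(len(h),h.mean(0),h.min(0),h.max(0),np.degrees(np.arctan2(h[:,1].mean()-cy,h[:,0].mean()-cx)))
E
```

```text
575.5401000976562 -144.8004608154297 40.54847717285156 352.97871711698144 327.277749760402
16954 [525.5287515  -87.54748865 322.51585865] [ 480.94627377 -167.35990291   30.11390418] [575.07690116 -47.43796798 352.97871712] 131.1377109532331
```

```bash
python3 - <<'E'
from h import *
z=np.load('s1.npz'); c,U=z['c'],z['U']
hsv=cv2.cvtColor(c,cv2.COLOR_RGB2HSV)
m=(hsv[...,1]<60)&(U[...,2]>30)&(U[...,2]<100)&(U[...,0]>500)&(U[...,0]<680)&(U[...,1]>-230)&(U[...,1]<-40)
q=U[m]; r=q[q[:,2]>82]; r=r[np.hypot(r[:,0]-581,r[:,1]+144)<45]
A=np.c_[2*r[:,:2],np.ones(len(r))]; s=np.linalg.lstsq(A,(r[:,:2]**2).sum(1),rcond=None)[0]; cx,cy=s[:2]
print(s[:2],np.sqrt(s[2]+cx*cx+cy*cy),r.min(0),r.max(0))
h=q[(np.hypot(q[:,0]-cx,q[:,1]-cy)>46)]; print(len(h),h.mean(0),h.min(0),h.max(0),np.degrees(np.arctan2(h[:,1].mean()-cy,h[:,0].mean()-cx)))
print(readout.observe()['eef_rot'])
E
```

```text
[ 578.28773515 -145.98933928] 35.33800881373576 [ 540.87402616 -183.91410658   82.01600111] [ 615.7549143  -108.5056636    88.12145763]
252 [569.79839329 -86.95646645  66.75551193] [ 563.96137402 -100.78153953   30.11390418] [575.20796854 -73.32899149  74.47936952] 98.18343104203089
[-3.13164919e+00 -2.39679809e-01  5.87548376e-04]
```

>>> {"name": "play_rows", "arguments": {
  "deltas": [
    [0.35,-0.35,0,0,0,0],
    [0.35,-0.36,0,0,0,0],
    [0.35,-0.35,0,0,0,0],
    [0,0,-0.6,0,0,0],
    [0,0,-0.7,0,0,0],
    [0,0,-0.7,0,0,0],
    [0,0,0,0,0,0]
  ]
}}

```text
clock: 7.85
eef_pos: [581.5, -171.6, 143.3]
eef_rot: [-3.129, -0.242, 0.01]
force: [1.0, -0.7, 0.5]
width: 0.496
grip_force: 0.0
```

```bash
python3 - <<'E'
from h import *
print(readout.observe()['eef_pos'],readout.observe()['force'])
c,U,_=cam('wrist'); save(c,'e.png')
E
```

```text
[ 581.53815607 -171.61249645  143.28404419] [ 0.95947456 -0.7339794   0.45864214]
```

View pics/e.png

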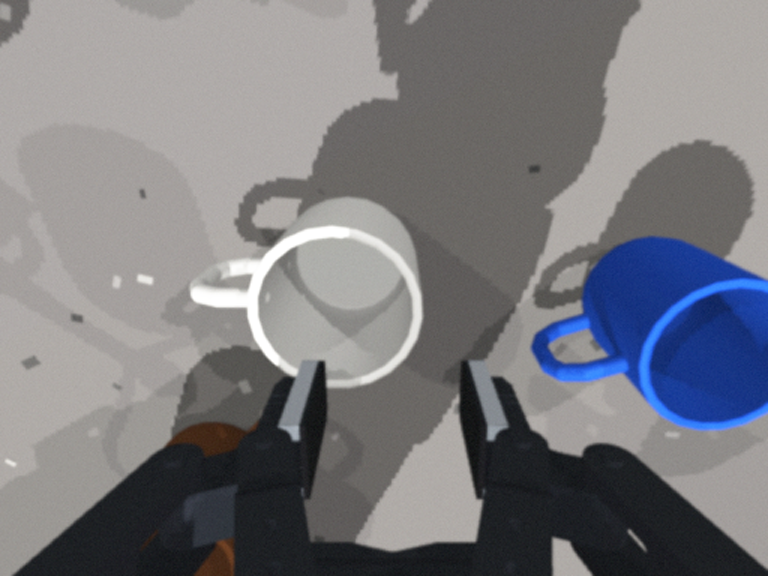

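The wrist view shows the white mug's rim (335,305) ahead of the fingers, with its right wall (418,300) lying between the pads at 310 and 475. I need about 10 mm more in -y, then down.

>>> {"name": "play_rows", "arguments": {
  "deltas": [
    [0.03,-0.16,0,0,0,0],
    [0,0,-0.5,0,0,0],
    [0,0,-0.5,0,0,0],
    [0,0,-0.48,0,0,0],
    [0,0,0,0,0,0],
    [0,0,0,0,0,0]
  ]
}}

```text
clock: 8.65
eef_pos: [587.3, -183.8, 60.1]
eef_rot: [3.131, 0.239, 0.005]
force: [0.2, 1.1, 0.3]
width: 0.497
grip_force: 0.0
```

>>> {"name": "play_rows", "arguments": {
  "deltas": [
    [0,0,0,0,0,0],
    [0,0,0,0,0,0],
    [0,0,0,0,0,0],
    [0,0,0,0,0,0],
    [0,0,0,0,0,0]
  ],
  "grip": -1,
  "grip_force": 60
}}

```text
clock: 9.28
eef_pos: [586.5, -182.5, 59.2]
eef_rot: [-3.132, -0.24, -0.002]
force: [-2.2, 2.7, 7.7]
width: 0.051
grip_force: 62.7
```

>>> {"name": "play_rows", "arguments": {
  "deltas": [
    [0,0,0.2,0,0,0],
    [0,0,0.6,0,0,0],
    [0,0,0.8,0,0,0],
    [0,0,0.8,0,0,0],
    [0,0,0,0,0,0]
  ]
}}

```text
clock: 9.9
eef_pos: [588.1, -183.8, 207.2]
eef_rot: [3.129, 0.239, 0.013]
force: [0.8, -0.4, -3.1]
width: 0.049
grip_force: 62.3
```

>>> {"name": "play_rows", "arguments": {
  "deltas": [
    [-0.2,0.3,0.15,0,0,0],
    [-0.4,0.6,0,0,0,-0.01],
    [-0.4,0.6,0,0,0,-0.01],
    [-0.4,0.6,0,0,0,-0.01],
    [-0.3,0.6,0,0,0,-0.01],
    [-0.25,0.6,0,0,0,-0.01],
    [-0.15,0.6,0,0,0,-0.01],
    [-0.05,0.4,0,0,0,0]
  ]
}}

```text
clock: 10.9
eef_pos: [455.3, 76.4, 209.8]
eef_rot: [3.141, -0.055, -0.002]
force: [1.0, -0.6, -4.2]
width: 0.049
grip_force: 62.5
```

>>> {"name": "play_rows", "arguments": {
  "deltas": [
    [0,0,0,0,0,0],
    [0,0,0,0,0,0]
  ]
}}

```text
clock: 11.15
eef_pos: [456.5, 73.9, 210.0]
eef_rot: [3.14, -0.058, -0.002]
force: [-0.1, -0.6, -2.9]
width: 0.051
grip_force: 62.5
```

```bash
python3 - <<'E'
from h import *
o=readout.observe();print(o['eef_pos'],o['eef_rot'],o['force'])
a,W,_=cam('scene'); b,V,_=cam('top'); c,U,_=cam('wrist')
np.savez('s2.npz',a=a,W=W,b=b,V=V,c=c,U=U)
A=cv2.resize(a[130:230,230:390,::-1],(480,300),interpolation=cv2.INTER_CUBIC)
B=cv2.resize(b[150:260,180:300,::-1],(327,300),interpolation=cv2.INTER_CUBIC)
C=cv2.resize(c[:,:,::-1],(400,300))
cv2.imwrite('pics/f.png',np.vstack([np.hstack([A,B[:,:320]]),np.hstack([C,C*0])]))
E
```

```text
[456.48374573  73.8722514  209.98984633] [ 3.14039509e+00 -5.75277718e-02 -1.80772760e-03] [-0.10940423 -0.62258314 -2.87856413]
```

View pics/f.png

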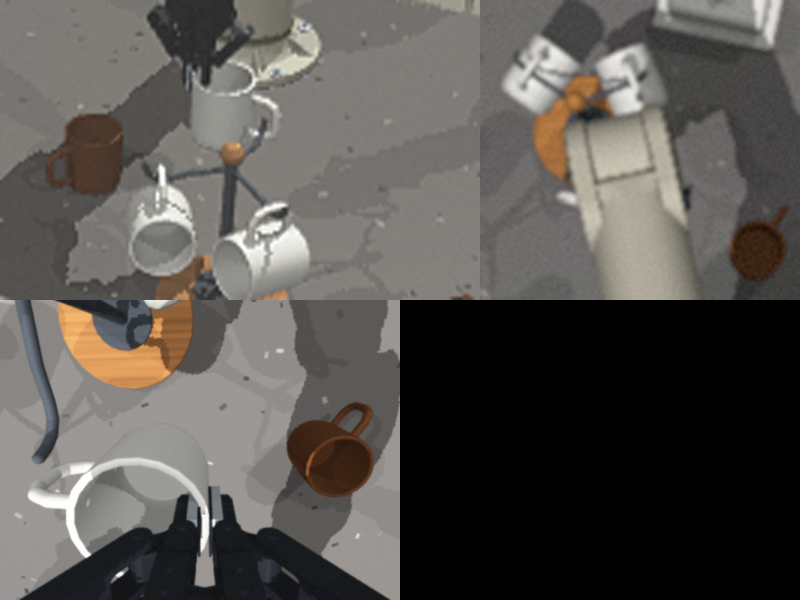

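The panels show the mug held upright in front of the hook. In the wrist panel the hook tip is at (40,458) and the handle is just below it at (40,492). I will measure both from the same view.

```bash
cat > meas.py <<'E'
from h import *
import sys
def meas(c,U):
    hsv=cv2.cvtColor(c,cv2.COLOR_RGB2HSV).astype(int)
    ok=np.isfinite(U[...,2])
    dark=ok&(hsv[...,2]<140)&(U[...,2]>175)&(U[...,2]<222)&(U[...,1]>140)&(U[...,1]<200)&(U[...,0]<590)
    q=U[dark]
    for lo in range(int(q[:,0].min())//10*10,590,10):
        s=q[(q[:,0]>=lo)&(q[:,0]<lo+10)]
        if len(s): print('hook x',lo,len(s),s.mean(0).round(1),'y',s[:,1].min().round(),s[:,1].max().round(),'zmax',s[:,2].max().round())
    w=ok&(hsv[...,2]>140)&(hsv[...,1]<50)&(U[...,2]>140)&(U[...,2]<250)&(U[...,0]<560)
    p=U[w]; e=readout.observe()['eef_pos']
    r=p[(p[:,2]>e[2]-59+78)&(p[:,2]<e[2]+32)]
    print('rim',len(r),np.percentile(r,[1,99],axis=0).round(1).tolist())
    cx=(np.percentile(r[:,0],1)+np.percentile(r[:,0],99))/2
    h=p[(p[:,1]>e[1]+37+44)]
    print('handle',len(h),np.percentile(h,[1,50,99],axis=0).round(1).tolist())
if __name__=='__main__':
    z=np.load(sys.argv[1]); meas(z['c'],z['U'])
E
python3 meas.py s2.npz
```

```text
hook x 440 150 [448.8 140.6 198.5] y 140.0 142.0 zmax 221.0
hook x 450 804 [454.9 141.6 201.5] y 140.0 143.0 zmax 222.0
hook x 460 703 [465.4 149.6 201.5] y 140.0 175.0 zmax 222.0
hook x 470 65 [470.6 169.8 210. ] y 140.0 178.0 zmax 221.0
hook x 480 179 [488.3 168.2 211.3] y 166.0 173.0 zmax 215.0
hook x 490 548 [494.4 168.  202.9] y 165.0 173.0 zmax 214.0
hook x 500 347 [504.9 167.3 193.9] y 164.0 172.0 zmax 198.0
hook x 510 341 [515.  166.4 193.6] y 164.0 171.0 zmax 197.0
hook x 520 367 [525.1 165.5 196.1] y 163.0 170.0 zmax 200.0
hook x 530 420 [535.1 164.7 199.2] y 162.0 169.0 zmax 203.0
hook x 540 458 [545.  163.9 201.2] y 161.0 169.0 zmax 204.0
hook x 550 512 [555.1 163.1 202.1] y 160.0 168.0 zmax 205.0
hook x 560 557 [565.1 162.2 203.1] y 159.0 167.0 zmax 206.0
hook x 570 90 [570.9 161.7 203.5] y 159.0 166.0 zmax 206.0
rim 4642 [[439.9, 71.9, 229.6], [496.6, 144.9, 238.3]]
handle 1847 [[462.2, 155.1, 170.6], [468.9, 169.0, 207.3], [471.9, 179.3, 224.3]]
```

>>> {"name": "play_rows", "arguments": {
  "deltas": [
    [0,0.15,0.11,0,0,0],
    [0,0,0,0,0,0],
    [0.15,0,0,0,0,0],
    [0.2,0,0,0,0,0],
    [0.2,0,0,0,0,0],
    [0.17,-0.02,0,0,0,0],
    [0,0,0,0,0,0],
    [0,0,0,0,0,0]
  ]
}}

```text
clock: 12.3
eef_pos: [499.8, 82.8, 217.1]
eef_rot: [-3.141, 0.056, 0.001]
force: [0.4, 0.9, -2.4]
width: 0.05
grip_force: 62.6
```

```bash
python3 - <<'E'
from meas import *
c,U,_=cam('wrist'); meas(c,U)
a,W,_=cam('scene')
A=cv2.resize(a[130:230,230:390,::-1],(480,300),interpolation=cv2.INTER_CUBIC)
C=cv2.resize(c[:256,:342,::-1],(400,300))
cv2.imwrite('pics/g.png',np.hstack([A[:,:400],C]))
E
```

```text
hook x 470 98 [478.  141.5 217.7] y 140.0 144.0 zmax 222.0
hook x 480 72 [485.6 146.8 188.3] y 142.0 150.0 zmax 222.0
hook x 490 435 [496.4 150.6 197.1] y 149.0 152.0 zmax 222.0
hook x 500 669 [505.1 155.  202.3] y 149.0 184.0 zmax 222.0
hook x 510 483 [513.7 163.6 203.7] y 146.0 184.0 zmax 222.0
hook x 520 237 [525.1 165.6 196.2] y 162.0 170.0 zmax 199.0
hook x 530 266 [535.  164.8 199.3] y 162.0 169.0 zmax 202.0
hook x 540 299 [545.1 164.1 201.2] y 161.0 168.0 zmax 204.0
hook x 550 323 [555.1 163.3 202.2] y 160.0 168.0 zmax 205.0
hook x 560 358 [565.  162.5 203.2] y 159.0 167.0 zmax 206.0
hook x 570 272 [575.2 158.9 201.2] y 149.0 166.0 zmax 222.0
hook x 580 726 [585.3 153.6 197.3] y 144.0 157.0 zmax 222.0
rim 4735 [[482.9, 81.1, 236.5], [539.5, 154.2, 245.1]]
handle 1722 [[505.4, 164.0, 177.8], [511.8, 179.4, 220.5], [514.8, 188.5, 231.1]]
```

View pics/g.png

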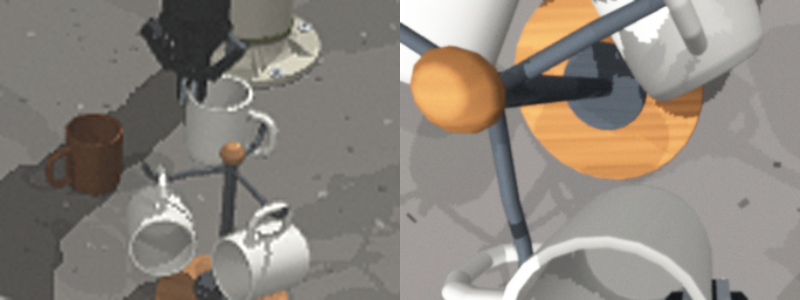

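The views show the wire at (523,255) running into the handle opening. The handle is over the seat and the hook hasn't moved, so I'll lower the mug now.

>>> {"name": "play_rows", "arguments": {
  "deltas": [
    [0,0,-0.12,0,0,0],
    [0,0,-0.12,0,0,0],
    [0,0,-0.1,0,0,0],
    [0,0,0,0,0,0],
    [0,0,0,0,0,0]
  ]
}}

```text
clock: 13.02
eef_pos: [500.1, 82.7, 196.9]
eef_rot: [-3.141, 0.056, -0.0]
force: [-0.4, -0.6, -3.2]
width: 0.049
grip_force: 62.6
```

>>> {"name": "play_rows", "arguments": {
  "deltas": [
    [0,0,-0.04,0,0,0],
    [0,0,-0.04,0,0,0],
    [0,0,0,0,0,0],
    [0,0,0,0,0,0]
  ]
}}

```text
clock: 13.52
eef_pos: [500.0, 82.7, 192.0]
eef_rot: [-3.141, 0.057, -0.0]
force: [0.0, 0.3, -2.6]
width: 0.049
grip_force: 62.5
```

>>> {"name": "play_rows", "arguments": {
  "deltas": [
    [0,0,-0.12,0.028,0,0],
    [0,0.01,-0.12,0.028,0,0],
    [0,0.02,-0.12,0.028,0,0],
    [0,0.035,-0.117,0.028,0,0],
    [0,0.045,-0.115,0.028,0,0],
    [0,0.055,-0.11,0.028,0,0],
    [0,0,0,0,0,0]
  ]
}}

```text
clock: 14.4
eef_pos: [499.7, 90.7, 148.6]
eef_rot: [-2.614, 0.052, 0.015]
force: [-0.1, -1.2, -2.6]
width: 0.047
grip_force: 62.6
```

>>> {"name": "play_rows", "arguments": {
  "deltas": [
    [0,0.056,-0.115,0.028,0,0],
    [0,0.067,-0.11,0.028,0,0],
    [0,0.074,-0.105,0.028,0,0],
    [0,0.083,-0.1,0.028,0,0],
    [0,0.089,-0.09,0.028,0,0],
    [0,0.096,-0.08,0.028,0,0],
    [0,0,0,0,0,0],
    [0,0,0,0,0,0]
  ]
}}

```text
clock: 15.4
eef_pos: [500.5, 120.8, 114.6]
eef_rot: [-2.089, 0.035, 0.021]
force: [-0.4, 0.1, -2.5]
width: 0.045
grip_force: 62.9
```

```bash
python3 - <<'E'
from h import *
print(readout.observe()['joints'].round(2))
c,U,_=cam('wrist')
a,W,_=cam('scene')
A=cv2.resize(a[130:230,230:370,::-1],(420,300),interpolation=cv2.INTER_CUBIC)
C=cv2.resize(c[:,:,::-1],(380,300))
cv2.imwrite('pics/i.png',np.hstack([A,C]))
E
```

```text
[ 0.7   0.6  -0.49  1.87 -0.8   1.21 -0.87]
```

View pics/i.png

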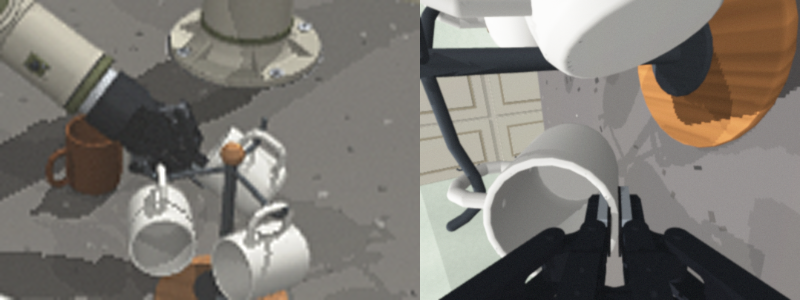

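The views show the mug tipped 60°, with the wire passing through the handle at (455,190) in the wrist view and all clear. I'll lower it gently to contact, then release and back out along the tool.

>>> {"name": "play_rows", "arguments": {
  "deltas": [
    [0,-0.02,-0.04,0,0,0],
    [0,-0.01,-0.03,0,0,0],
    [0,0,0,0,0,0],
    [0,0,0,0,0,0]
  ]
}}

```text
clock: 16.0
eef_pos: [500.0, 118.7, 109.7]
eef_rot: [-2.086, 0.038, 0.022]
force: [-0.6, 0.1, -2.9]
width: 0.049
grip_force: 62.9
```

>>> {"name": "play_rows", "arguments": {
  "deltas": [
    [0,-0.02,-0.04,0,0,0],
    [0,-0.01,-0.03,0,0,0],
    [0,0,0,0,0,0],
    [0,0,0,0,0,0]
  ]
}}

```text
clock: 16.5
eef_pos: [500.4, 117.8, 107.1]
eef_rot: [-2.083, 0.036, 0.021]
force: [-0.9, -0.0, 6.8]
width: 0.052
grip_force: 63.9
```

Contact is made: the hook now carries the mug.

>>> {"name": "play_rows", "arguments": {
  "deltas": [
    [0,0,0,0,0,0],
    [0,0,0,0,0,0],
    [0,-0.4,0.23,0,0,0],
    [0,-0.85,0.5,0,0,0],
    [0,-0.85,0.5,0,0,0],
    [0,-0.8,0.5,0,0,0],
    [0,0,0,0,0,0]
  ],
  "grip": 0
}}

```text
clock: 17.38
eef_pos: [501.3, -62.4, 210.2]
eef_rot: [-2.09, 0.043, 0.014]
force: [1.2, -0.2, -1.4]
width: 0.499
grip_force: 0.0
```

```bash
python3 - <<'E'
from h import *
a,W,_=cam('scene');b,V,_=cam('top')
A=cv2.resize(a[130:270,230:370,::-1],(400,400),interpolation=cv2.INTER_CUBIC)
B=cv2.resize(b[140:260,170:290,::-1],(400,400),interpolation=cv2.INTER_CUBIC)
cv2.imwrite('pics/j.png',np.hstack([A,B]))
for W in (W,V):
    r=np.hypot(W[...,0]-588,W[...,1]-161)
    s=(W[...,2]>198)&(W[...,2]<218)&(r<106)&(r>86)
    q=W[s]; print(np.c_[q,np.degrees(np.arctan2(q[:,1]-161,q[:,0]-588))].round().astype(int).tolist())
E
```

```text
[[488, 163, 209, 179], [491, 167, 213, 176], [496, 165, 211, 177], [490, 167, 208, 176], [493, 165, 204, 178], [498, 170, 209, 175], [497, 166, 203, 177], [491, 168, 200, 176], [499, 167, 201, 176], [632, 74, 211, -63], [637, 79, 215, -59], [633, 74, 208, -62], [634, 78, 209, -61], [630, 80, 207, -63], [636, 79, 207, -60], [635, 82, 206, -60], [635, 78, 202, -60], [631, 81, 200, -62], [634, 85, 203, -59], [638, 244, 213, 59], [641, 241, 210, 57], [643, 245, 212, 57], [639, 247, 211, 59], [635, 237, 201, 58], [640, 242, 205, 57], [642, 245, 208, 57], [642, 239, 202, 55], [638, 241, 200, 58], [639, 245, 202, 59]]
[[642, 244, 217, 57], [638, 244, 215, 59], [637, 245, 205, 60], [637, 241, 208, 59], [638, 239, 200, 57], [639, 236, 198, 56], [633, 238, 207, 59], [635, 76, 217, -61], [633, 80, 210, -61], [632, 76, 216, -63], [633, 73, 212, -63], [630, 84, 204, -61], [629, 80, 213, -63], [629, 76, 213, -64], [627, 84, 205, -63], [502, 166, 202, 177], [502, 163, 201, 179], [499, 166, 198, 177], [499, 163, 200, 179], [493, 164, 215, 178], [495, 162, 203, 179], [489, 167, 215, 176], [490, 164, 212, 178]]
```

View pics/j.png

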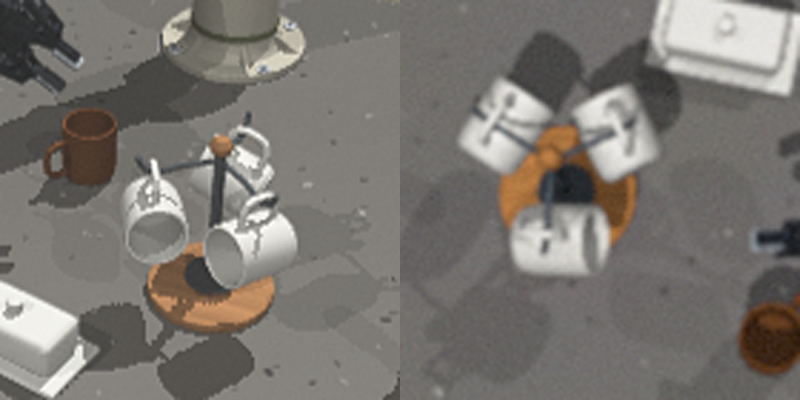

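The mug hangs at (560,240) in the top view, with the hook at about 178° and the gripper clear at (775,240). I'll let the swinging die down.

>>> {"name": "play_rows", "arguments": {
  "deltas": [
    [0,-0.5,0.3,0,0,0],
    [0,0,0,0,0,0],
    [0,0,0,0,0,0],
    [0,0,0,0,0,0],
    [0,0,0,0,0,0],
    [0,0,0,0,0,0],
    [0,0,0,0,0,0],
    [0,0,0,0,0,0]
  ]
}}

```text
clock: 18.48
eef_pos: [500.0, -87.2, 227.3]
eef_rot: [-2.086, 0.038, 0.022]
force: [-1.1, 0.8, 0.1]
width: 0.499
grip_force: 0.0
```

>>> {"name": "play_rows", "arguments": {
  "deltas": [
    [0,0,0,0,0,0],
    [0,0,0,0,0,0],
    [0,0,0,0,0,0],
    [0,0,0,0,0,0],
    [0,0,0,0,0,0],
    [0,0,0,0,0,0],
    [0,0,0,0,0,0],
    [0,0,0,0,0,0]
  ]
}}

```text
clock: 19.48
eef_pos: [500.0, -87.1, 227.3]
eef_rot: [-2.086, 0.038, 0.022]
force: [0.3, 0.1, 0.4]
width: 0.497
grip_force: 0.0
```

>>> {"name": "play_rows", "arguments": {
  "deltas": [
    [0,0,0,0,0,0],
    [0,0,0,0,0,0],
    [0,0,0,0,0,0],
    [0,0,0,0,0,0],
    [0,0,0,0,0,0],
    [0,0,0,0,0,0],
    [0,0,0,0,0,0],
    [0,0,0,0,0,0]
  ]
}}

```text
clock: 20.48
eef_pos: [500.0, -87.1, 227.3]
eef_rot: [-2.086, 0.038, 0.022]
force: [-0.5, 0.4, 0.9]
width: 0.5
grip_force: 0.0
```

>>> {"name": "play_rows", "arguments": {
  "deltas": [
    [0,0,0,0,0,0],
    [0,0,0,0,0,0],
    [0,0,0,0,0,0],
    [0,0,0,0,0,0],
    [0,0,0,0,0,0],
    [0,0,0,0,0,0],
    [0,0,0,0,0,0],
    [0,0,0,0,0,0]
  ]
}}

```text
clock: 21.48
eef_pos: [500.0, -87.1, 227.3]
eef_rot: [-2.086, 0.038, 0.022]
force: [0.1, -0.2, -0.6]
width: 0.502
grip_force: 0.0
```

>>> {"name": "play_rows", "arguments": {
  "deltas": [
    [0,0,0,0,0,0],
    [0,0,0,0,0,0],
    [0,0,0,0,0,0],
    [0,0,0,0,0,0],
    [0,0,0,0,0,0],
    [0,0,0,0,0,0],
    [0,0,0,0,0,0],
    [0,0,0,0,0,0]
  ]
}}

```text
clock: 22.48
eef_pos: [500.0, -87.1, 227.3]
eef_rot: [-2.086, 0.038, 0.022]
force: [-0.8, 0.4, -0.0]
width: 0.498
grip_force: 0.0
```

```bash
python3 - <<'E'
from h import *
# loose mug motion: centroid of points in its region over 0.5 s, and hook angle
for i in range(8):
    b,V,_=cam('top')
    s=(V[...,0]>465)&(V[...,0]<560)&(V[...,1]>60)&(V[...,1]<260)&(V[...,2]>60)&(V[...,2]<180)
    q=V[s]; r=np.hypot(V[...,0]-588,V[...,1]-161); t=V[(V[...,2]>198)&(V[...,2]<218)&(r<106)&(r>86)&(V[...,0]<520)]
    print(len(q),q.mean(0).round(1),np.percentile(q,[2,98],axis=0).round().tolist(),t.mean(0).round(1))
E
```

```text
491 [508.8 147.  146.5] [[475.0, 103.0, 104.0], [546.0, 198.0, 178.0]] [494.7 164.5 207.2]
487 [508.8 147.2 146.2] [[475.0, 103.0, 103.0], [546.0, 198.0, 178.0]] [496.  164.1 206.3]
488 [508.8 147.1 146.2] [[475.0, 103.0, 105.0], [546.0, 198.0, 178.0]] [494.6 165.  207.9]
494 [508.8 147.  146.4] [[475.0, 103.0, 103.0], [545.0, 198.0, 179.0]] [493.  164.7 210. ]
490 [508.9 146.7 146.4] [[475.0, 103.0, 103.0], [546.0, 198.0, 178.0]] [494.8 164.4 209.3]
494 [508.8 147.  146.5] [[475.0, 103.0, 103.0], [545.0, 198.0, 178.0]] [494.1 164.  211.5]
489 [508.6 147.  147.1] [[475.0, 103.0, 105.0], [546.0, 198.0, 178.0]] [495.4 164.6 206.1]
494 [508.8 147.1 146.4] [[476.0, 103.0, 102.0], [545.0, 198.0, 178.0]] [494.  164.2 208.3]
```

The mug is at rest and the hook faces front, so I'm handing in.

```bash
python3 -c "
from bench import bot
print(bot.close_job())"
```

```text
the job is handed in; nothing more can be done
None
```

The stand is turned so its empty hook faces the front (within about 3° by camera), and the white mug hangs on it by its handle, released and at rest; the arm steered clear of the soap pump, pepper mill and butter dish, and I handed the job in at about 23 s.

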